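Edge the flush slate out of its serving board and lay it on the drying rest

ROBOT

A 6-joint arm with a two-finger parallel gripper is mounted at the origin on a cart in front of the work surface, level with it; the furniture and walls round the work are solid. World frame = base frame: x ahead of the robot, y to its left, z up, the work surface at z = 0. Lengths are in m, angles in rad, forces in N, time in s.
With the tool pointing down it reaches from about 0.425 to 0.95 m from the base axis. Payload 3.5 kg.
Tool frame: the origin (TCP) lies at the very end of the fingers, on their centre line; the grasp point (between the pads) lies 19 mm behind it (ctrl.grip_point_offset is the distance from the TCP to the grasp point, in m); z points along the fingers, y is the line along which they close (so a half turn about z gives the same grasp; the last joint's range is limited). The gripper opens to 85 mm and grips with 20 to 120 N. Pads are 22 mm wide; open, the fingers measure 114 mm over their backs; the gripper's body (76 mm by 85 mm) begins 54 mm behind the grasp point. The pads swing forward as they close: fully open they stand 13 mm farther back than shut.
Start: joints at [-1.265, 0.286, 1.577, -0, 1.279, -0.15], TCP at [0.297, -0.606, 0.231] pointing down, gripper open.
Joint ranges: [-2.77, 2.77], [-0.9, 2.22], [0.21, 2.48], [-1.53, 4.67], [0.24, 2.81], [-2.84, 2.84]. Speed limits (rad/s): [2.79, 2.79, 3.14, 3.14, 3.14, 3.14].

INTERFACE

Orientations are given as a unit quaternion [x, y, z, w].
In Python, from plant import telemetry, vision, ctrl gives the robot as it stands.
- The arm moves only by the tool arm_command, never from a script. Its argument "series" is one flat list of numbers, 7 for each row, row after row: the shift along the tool's x, y, z in cm, then the turn, a rotation vector about the tool's x, y, z in degrees, then the closure, from 0 (fully open) to 1 (shut). A call has 1 to 10 rows; each row is the pose to reach, as a shift and turn from the pose commanded when the call began, along the tool's axes at that moment; what a row does not reach only later rows make up. A row lasts 1/12 s, in which the tool goes at most 41.7 mm and 7.16 degrees, less where a joint would pass 70% of its speed; a pose out of reach is approached as far as the arm can. A call with a gripper value outside its range is refused whole. The fingers move at their own pace and stop on an object; "force" is the grip in N (left out, the last holds). Time passes only in rows, so rows that repeat a pose let the fingers close. It gives the time, the measured TCP pose, the force, the opening and the grip force at its end, in the units of the state.
- telemetry.get_state(): the state, without advancing time (a new reading comes with each control period).
- vision.read_camera(name): name is "scene" or "top" or "wrist"; returns a dict with "color" (480x640x3 uint8, blue, green, red), "K" (3x3 intrinsics, pixels), "rvec" (rotation vector, rad) and "tvec" (3), from world to camera coordinates, as OpenCV has them; the wrist camera has in their place "T_tool_cam" (4x4, takes a point from camera to tool coordinates, whose origin is the TCP and whose axes are the flange's). Camera axes: x right, y down, z forward; pixel columns grow to the right and rows downward; lengths in m; the calibration is good to about 2 mm. A picture is of the moment at which its call begins: read the wrist's pose just before it. There is no depth.
- ctrl.sign_off(): hands the job in; it is judged then, once.
The state is a dict: "time": time; "qpos": joint angles; "dq": joint speeds; "joint_efforts": joint torques, N m; "eef_pos": TCP position; "tcp_rot": TCP orientation; "contact_force": force on the tool from outside, world axes, zero at the start; "wrist_torque": the same for the moment, N m; "opening": opening from 0.0 (shut) to 1.0 (fully open); "finger_force": force on a finger pad.
Only numpy, scipy, OpenCV 4.12 (cv2) and the standard library are available. Lean on these libraries where they do the work, as an engineer would, in place of code of your own. Each camera call takes 0.05 s, during which the arm holds its last target. There are 200 camera calls.

TASK

The dark slate bar lies flush in the bamboo serving board, where nothing can get hold of its sides. Without forcing it (slate is brittle, so press on it only as firmly as a fingertip needs to), slide it along its bay until it sticks out well over the open end but still lies flat and does not tip, then take it by the overhanging end, lift it out and lay it flat, centred and square, across the two bars of the wooden drying rest. Do not drop the slate on the worktop, and leave the other things standing where they are.

Things in the scene. Friction and masses are not known exactly. Their poses are not given: they have to be found in the camera images.
- slate: Dark grey slate bar, 150 (x) x 58 (y) x 8 mm, 0.15 to 0.26 kg, loose. Origin: centre of its underside; z up. Starts in the board's bay, its -x end 2 to 11 mm back from the open end; underside 30 mm, top 38 mm above the worktop. Plain smooth top; it slides on the bamboo (friction about 0.3) more easily than under a rubber fingertip. With over 75 mm overhanging it tips and falls.
- serving_board: Bamboo board 180 (x) x 92 (y) x 39 mm, fixed. Origin: centre of its underside, z up. A bay 61 mm wide runs along x in the middle of y: floor 30 mm above the worktop, side rails 39 mm high and a wall 15 mm thick and as high at the +x end; fully open at the -x end face (x = -90 mm), with free air before it down to the worktop. The slate has 1.5 mm of play each side.
- bay_mouth (a point): Middle of the bay floor's edge at the open end: the edge over which the slate is to overhang. Axes as the board's (-x points out of the bay).
- drying_rest: Low wooden rest, fixed: two bars along its y axis, each 14 (x) x 100 (y) x 30 mm high, centres at x = -24 and +24 mm, joined by two thin dowels between them, 14 mm up. Origin: midway between the bars at worktop level, z up. The slate shall lie on both bars, its length along the rest's x axis (either way round), its ends about 44 mm beyond the bars.
- espresso_cup: Small striped ceramic cup with handle, 60 x 84 x 49 mm; origin under its middle. Bystander.
- teaspoon: Metal teaspoon lying flat, 134 x 27 x 12 mm; origin under its middle. Bystander.
- honey_jar: Squat glass jar with lid, 71 mm across, 110 mm high; origin under its middle. Bystander, at the back. Behind it stand a jug and other fixed kitchenware, and wall cabinets hang over the back of the worktop: fronts 0.58 m ahead of the robot, undersides 0.48 m up, so keep wrist and carried things low and drawn in.
- tea_box: Upright carton, 76 x 133 x 123 mm; origin under its middle. Bystander.
- egg_timer: Round wind-up kitchen timer, 61 mm across, 51 mm high; origin under its middle. Bystander.
- apple: Apple, 76 mm across, 72 mm high; origin under it. Bystander.

How it is judged:
By the outcome, as a careful person would: the job done as asked, in the order asked, and still so for the second after the job is handed in, with the robot touching nothing.
It also fails if it takes over 48 s, if anything falls off the work surface, if the arm or the gripper's body presses on something with over 40 N, if the wrist force passes 120 N, or if a joint passes its speed limit or range.

## Working session

There is one attempt and no reset: what is moved stays moved. The work goes in short steps, Python scripts to look and compute and a tool call to move; the robot and the scene stay as the last step left them, time stands still between calls to the robot, and variables do not carry over. Pictures are saved under pics/ and viewed, at most 10 in all, crops included, and the job is handed in when it is done.

Besides the shell and the picture viewer there is one more tool, called after "Call:" in YAML: its name, and indented under it one key for each argument. arm_command: Moves the arm, as the interface text tells. Its arguments: {"type":"object","properties":{"series":{"type":"array","items":{"type":"number"}},"force":{"type":"number"}},"required":["series"]}

```bash
mkdir -p pics
python3 - <<'E'
from plant import telemetry, vision, ctrl
import cv2
for n in("scene","top"):
    c=vision.read_camera(n); cv2.imwrite(f"pics/{n}0.png",c["color"]); print(n,c["K"].tolist(),c["rvec"],c["tvec"])
c=vision.read_camera("wrist");print(c["K"].tolist(),c["T_tool_cam"])
print(telemetry.get_state(), ctrl.grip_point_offset)
E
```

```text
scene [[445.83506763672267, 0.0, 319.932858007626], [0.0, 445.83506763672267, 243.67103888349112], [0.0, 0.0, 1.0]] [ 0.58946029 -2.6262529   1.22964928] [0.45529659 0.152645   1.56717079]
top [[590.5451194271856, 0.0, 323.1669048842631], [0.0, 590.5451194271856, 234.20934623485795], [0.0, 0.0, 1.0]] [ 2.06916362 -1.50968058  0.50824413] [-0.15018373  0.414433    1.48728442]
[[412.37728359422005, 0.0, 321.13795630814667], [0.0, 412.37728359422005, 238.70404959031328], [0.0, 0.0, 1.0]] [[ 9.39247002e-04 -9.60117719e-01 -2.79594497e-01  7.11830987e-02]
 [ 9.99999503e-01  8.07880248e-04  5.85084453e-04  1.32106919e-03]
 [-3.35871078e-04 -2.79594908e-01  9.60118000e-01 -1.42354654e-01]
 [ 0.00000000e+00  0.00000000e+00  0.00000000e+00  1.00000000e+00]]
{'time': 0.15, 'qpos': array([-1.26498929e+00,  2.86995886e-01,  1.57789337e+00, -3.70035319e-05,
        1.27859122e+00, -1.50050735e-01]), 'dq': array([ 0.00054658, -0.00162792, -0.0026651 , -0.0020625 ,  0.00037268,
       -0.00049227]), 'joint_efforts': array([ 1.20267519e-03, -4.06599605e+01, -2.93142039e+01, -1.49044972e-04,
        3.97556592e-03, -1.58667319e-05]), 'eef_pos': array([ 0.29698275, -0.6055641 ,  0.23021394]), 'tcp_rot': array([ 9.74134832e-01,  2.25965569e-01, -9.10943253e-05, -9.39669416e-04]), 'contact_force': array([ 0.20008016, -0.82807964, -0.62576819]), 'wrist_torque': array([0.00772008, 0.04177988, 0.02087258]), 'finger_force': 0.0, 'opening': 0.9999862972354618} 0.0187
```

View pics/top0.png

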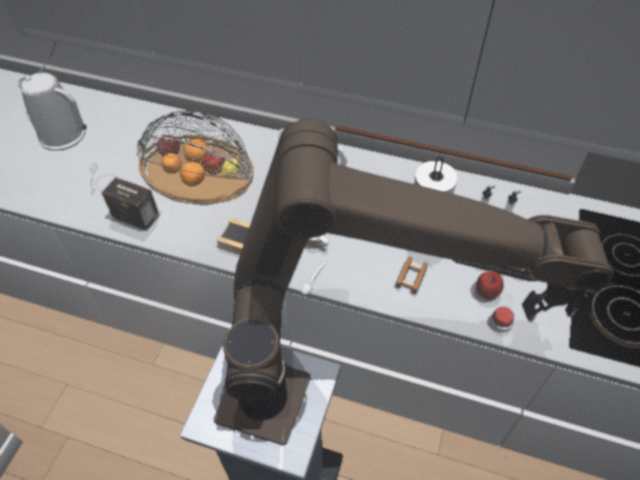

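View pics/scene0.png

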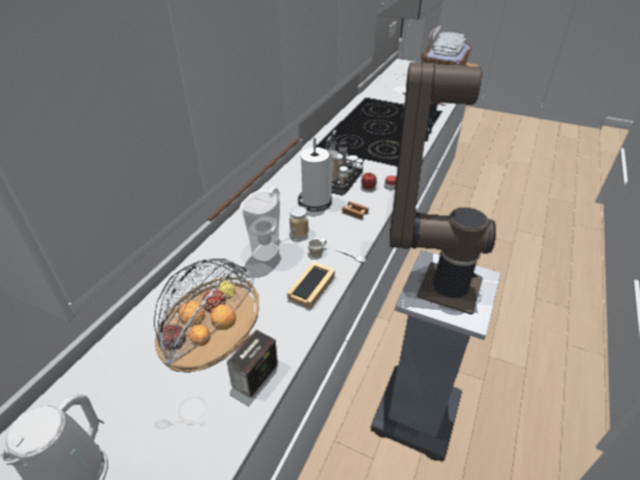

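The top view shows the rest at about (411,275) and the board half hidden behind the arm at about (237,235). The scene view shows the board at (311,284), the rest at (355,210), and the cup and spoon between them. I'll enlarge both.

```bash
cat > h.py <<'E'
import numpy as np, cv2
from scipy.spatial.transform import Rotation as R
from plant import telemetry, vision, ctrl
def ray(c,uv,z,st=None):
    """pixels -> world points at height z"""
    d=np.c_[np.atleast_2d(uv).astype(float),np.ones(len(np.atleast_2d(uv)))]@np.linalg.inv(c["K"]).T
    if "rvec" in c:
        M=cv2.Rodrigues(np.array(c["rvec"]))[0]; o=-M.T@np.ravel(c["tvec"]); d=d@M
    else:
        Q=R.from_quat(st["tcp_rot"]).as_matrix(); T=np.array(c["T_tool_cam"])
        o=st["eef_pos"]+Q@T[:3,3]; d=d@(Q@T[:3,:3]).T
    return o+d*((z-o[2])/d[:,2])[:,None]
E
python3 - <<'E'
from h import *
a=cv2.imread("pics/scene0.png")
p=cv2.resize(a[255:315,270:350],None,fx=5,fy=5,interpolation=2)
q=cv2.resize(a[190:230,325:385],None,fx=6,fy=6,interpolation=2)
b=cv2.imread("pics/top0.png")
r=cv2.resize(b[205:265,205:265],None,fx=5,fy=5,interpolation=2)
s=cv2.resize(b[245:305,381:441],None,fx=5,fy=5,interpolation=2)
o=np.zeros((600,800,3),np.uint8); o[:300,:400]=p; o[:240,420:780]=q; o[300:,:300]=r; o[300:,420:720]=s
cv2.imwrite("pics/crop0.png",o)
c=vision.read_camera("scene");print(ray(c,[[311,284]],.038),ray(c,[[355,210]],.03))
c=vision.read_camera("top");print(ray(c,[[411,275]],.03))
E
```

```text
[[0.42933402 0.22889925 0.038     ]] [[ 0.45844336 -0.25002835  0.03      ]]
[[ 0.45794793 -0.27236487  0.03      ]]
```

View pics/crop0.png

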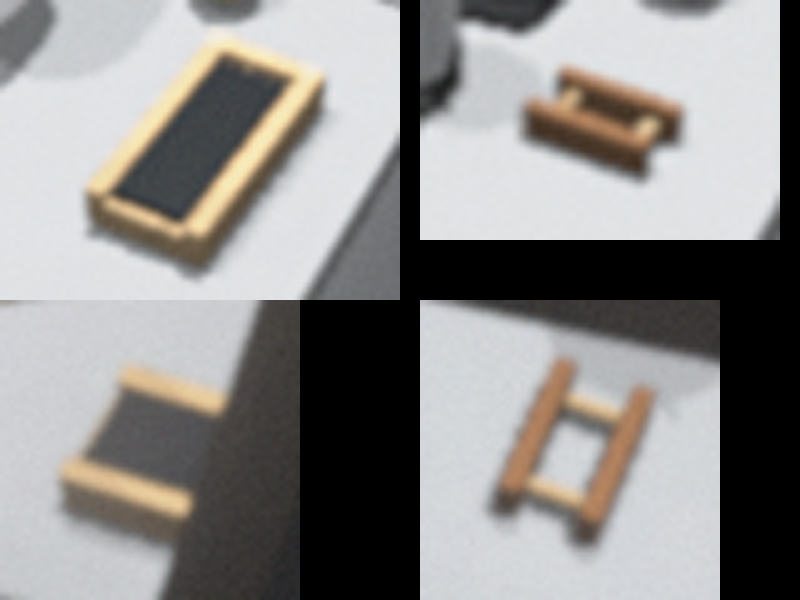

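The crops show the open end of the bay at the lower left in the scene view (larger world y), with rail corners at crop (92,190), (195,240), (210,40) and (323,75). The rest's bar ends are clear in both views.

Run:
```python
from h import *
f=lambda P,o,s,off:(np.array(P,float)-o+.5)/s-.5+off
S=vision.read_camera("scene");T=vision.read_camera("top")
b=ray(S,f([[210,40],[323,75],[195,240],[92,190]],[0,0],5,[270,255]),.039)
print("board",b.round(4),b.mean(0)); print([np.linalg.norm(b[i]-b[i-1]).round(3) for i in range(4)])
b2=ray(T,f([[122,370],[63,467]],[0,300],5,[205,205]),.039);print("board open end top",b2)
r=ray(T,f([[565,362],[512,492],[590,523],[643,392]],[420,300],5,[381,245]),.03)
print("rest top",r.round(4),r.mean(0));v=r[0]-r[1]+r[3]-r[2];print(np.degrees(np.arctan2(v[1],v[0])))
r=ray(S,f([[565,72],[680,108],[648,150],[530,105]],[420,0],6,[325,190]),.03)
print("rest scene",r.round(4),r.mean(0));
v=b[2]-b[1]+b[3]-b[0];print("open dir",np.degrees(np.arctan2(v[1],v[0])))
st=telemetry.get_state();Q=R.from_quat(st["tcp_rot"]).as_matrix();print(Q.round(3))
```

```text
board [[0.4746 0.1315 0.039 ]
 [0.3863 0.1302 0.039 ]
 [0.3983 0.31   0.039 ]
 [0.4805 0.2991 0.039 ]] [0.43495572 0.21768006 0.039     ]
[np.float64(0.168), np.float64(0.088), np.float64(0.18), np.float64(0.083)]
board open end top [[0.48519301 0.29914314 0.039     ]
 [0.40627348 0.3028894  0.039     ]]
rest top [[ 0.5181 -0.2547  0.03  ]
 [ 0.4213 -0.2462  0.03  ]
 [ 0.4145 -0.2924  0.03  ]
 [ 0.511  -0.3022  0.03  ]] [ 0.46620617 -0.27386197  0.03      ]
-5.4035461268851455
rest scene [[ 0.5058 -0.2963  0.03  ]
 [ 0.4156 -0.2898  0.03  ]
 [ 0.418  -0.2332  0.03  ]
 [ 0.5125 -0.2477  0.03  ]] [ 0.46298454 -0.26676983  0.03      ]
open dir 87.04480320209127
[[ 0.898  0.44  -0.   ]
 [ 0.44  -0.898  0.001]
 [ 0.    -0.001 -1.   ]]
```

```bash
cat >> h.py <<'E'
def go(pos,yaw):
    """tool shift (cm) and z turn (deg) to a tool-down pose, tool x at yaw deg in world"""
    st=telemetry.get_state();q=R.from_quat(st["tcp_rot"]);y=np.radians(yaw)
    X=np.array([np.cos(y),np.sin(y),0]);Z=np.array([0,0,-1.]);t=R.from_matrix(np.c_[X,np.cross(Z,X),Z])
    print("at",st["eef_pos"].round(4),"shift",(q.inv().apply(pos-st["eef_pos"])*100).round(2),"turn",np.degrees((q.inv()*t).as_rotvec()).round(2),"F",st["contact_force"].round(2))
E
python3 -c "
from h import *
go([.48,-.15,.25],50);go([.47,.23,.25],87)"
```

```text
at [ 0.2971 -0.6059  0.231 ] shift [ 36.49 -32.89  -1.88] turn [-3.000e-02 -1.000e-02 -2.389e+01] F [-0.26  0.52 -0.17]
at [ 0.2971 -0.6059  0.231 ] shift [ 52.32 -67.45  -1.86] turn [-3.000e-02 -2.000e-02 -6.089e+01] F [-0.26  0.52 -0.17]
```

Call:
arm_command:
  series: [36.5,-32.9,-1.9,0,0,-24,1,36.5,-32.9,-1.9,0,0,-24,1,36.5,-32.9,-1.9,0,0,-24,1,36.5,-32.9,-1.9,0,0,-24,1,36.5,-32.9,-1.9,0,0,-24,1,36.5,-32.9,-1.9,0,0,-24,1,36.5,-32.9,-1.9,0,0,-24,1,36.5,-32.9,-1.9,0,0,-24,1,36.5,-32.9,-1.9,0,0,-24,1,36.5,-32.9,-1.9,0,0,-24,1]
  force: 30

```text
time: 1.18
eef_pos: [0.4525, -0.2177, 0.2479]
tcp_rot: [0.906, 0.423, 0.0, 0.0]
contact_force: [0.5, -1.3, 0.3]
opening: -0.007
finger_force: 0.0
```

```bash
python3 -c "
from h import *
go([.47,.23,.25],87)"
```

```text
at [ 0.4525 -0.2177  0.2479] shift [ 35.47 -27.38  -0.24] turn [ 6.000e-02  1.000e-02 -3.691e+01] F [ 0.54 -1.3   0.25]
```

Run:
```python
from h import *
import pickle
st=telemetry.get_state();c=vision.read_camera("wrist");pickle.dump((st,c),open("rest.pkl","wb"));cv2.imwrite("pics/rest.png",c["color"])
```

```text
(no output)
```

View pics/rest.png

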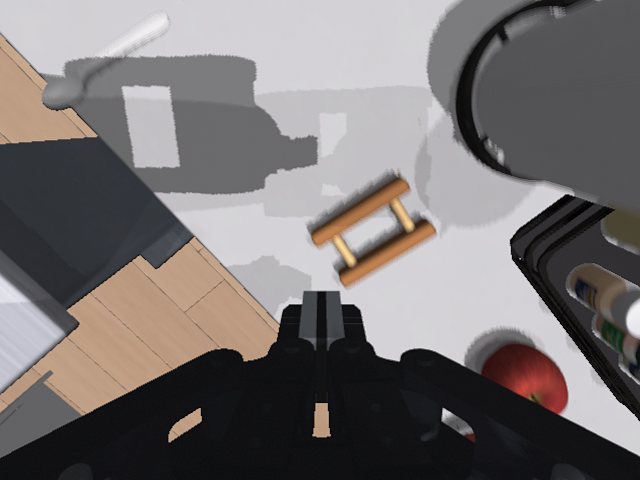

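Call:
arm_command:
  series: [35.5,-27.4,-0.2,0,0,-37,1,35.5,-27.4,-0.2,0,0,-37,1,35.5,-27.4,-0.2,0,0,-37,1,35.5,-27.4,-0.2,0,0,-37,1,35.5,-27.4,-0.2,0,0,-37,1,35.5,-27.4,-0.2,0,0,-37,1,35.5,-27.4,-0.2,0,0,-37,1,35.5,-27.4,-0.2,0,0,-37,1,35.5,-27.4,-0.2,0,0,-37,1,35.5,-27.4,-0.2,0,0,-37,1]

```text
time: 2.07
eef_pos: [0.468, 0.1987, 0.2497]
tcp_rot: [0.725, 0.689, 0.0, 0.0]
contact_force: [1.6, -0.4, 0.2]
opening: -0.001
finger_force: 0.0
```

Call:
arm_command:
  series: [0,0,0,0,0,0,1,0,0,0,0,0,0,1]

```text
time: 2.23
eef_pos: [0.4679, 0.1986, 0.2493]
tcp_rot: [0.723, 0.691, -0.0, 0.0]
contact_force: [0.8, -0.7, 0.1]
opening: -0.0
finger_force: 0.0
```

Run:
```python
from h import *
import pickle
go([.44,.21,.25],87)
st=telemetry.get_state();c=vision.read_camera("wrist");pickle.dump((st,c),open("board.pkl","wb"));cv2.imwrite("pics/board.png",c["color"])
```

```text
at [0.4679 0.1986 0.2493] shift [ 1.01 -2.84 -0.07] turn [-0.01  0.02  0.38] F [ 0.84 -0.73  0.08]
```

View pics/board.png

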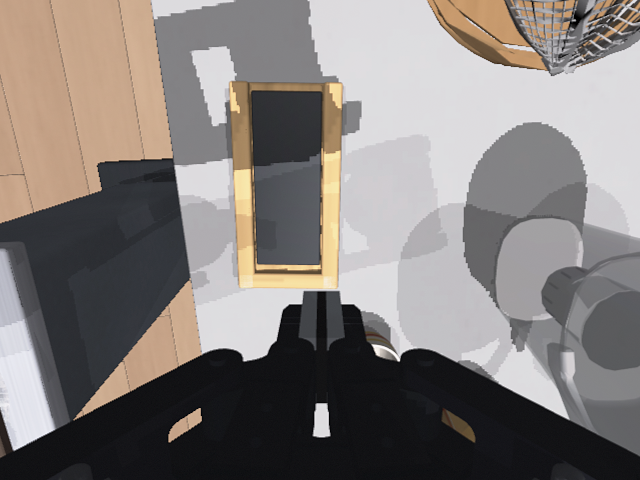

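The wrist view shows the rest's bars at about (308,231)-(404,178) and (340,275)-(433,222). In the second view the board's rails span (231,83), (342,83), (338,288), (239,288). The slate spans (252,91), (322,91), (321,264), (257,264), and the bay is open at the top of the picture (world +y).

Run:
```python
from h import *
import pickle
st,c=pickle.load(open("board.pkl","rb"))
b=ray(c,[[231,83],[342,83],[338,288],[239,288]],.039,st);print("board",b.round(4).tolist(),b.mean(0).round(4))
s=ray(c,[[252,91],[322,91],[321,264],[257,264]],.038,st);print("slate",s.round(4).tolist(),s.mean(0).round(4))
for p in(b,s):
    v=p[0]-p[3]+p[1]-p[2];print("dir",np.degrees(np.arctan2(v[1],v[0])),[np.linalg.norm(p[i]-p[i-1]).round(4) for i in range(4)])
st,c=pickle.load(open("rest.pkl","rb"))
a=cv2.resize(c["color"][160:300,290:450],None,fx=5,fy=5,interpolation=2)[:600]
cv2.imwrite("pics/restcrop.png",cv2.resize(c["color"][165:295,295:450],None,fx=4,fy=4,interpolation=2))
go([.44,.2,.1],87)
```

```text
board [[0.4009, 0.2989, 0.039], [0.4898, 0.2949, 0.039], [0.4807, 0.1176, 0.039], [0.3894, 0.1217, 0.039]] [0.4402 0.2083 0.039 ]
slate [[0.417, 0.2922, 0.038], [0.4735, 0.2896, 0.038], [0.4661, 0.1414, 0.038], [0.4079, 0.144, 0.038]] [0.4411 0.2168 0.038 ]
dir 86.6837777604102 [np.float64(0.1776), np.float64(0.0891), np.float64(0.1775), np.float64(0.0914)]
dir 86.80981562595 [np.float64(0.1484), np.float64(0.0566), np.float64(0.1484), np.float64(0.0582)]
at [0.4681 0.1972 0.2492] shift [ 0.15 -2.82 14.92] turn [-0.01  0.04  0.24] F [ 0.18 -0.98  0.48]
```

View pics/restcrop.png

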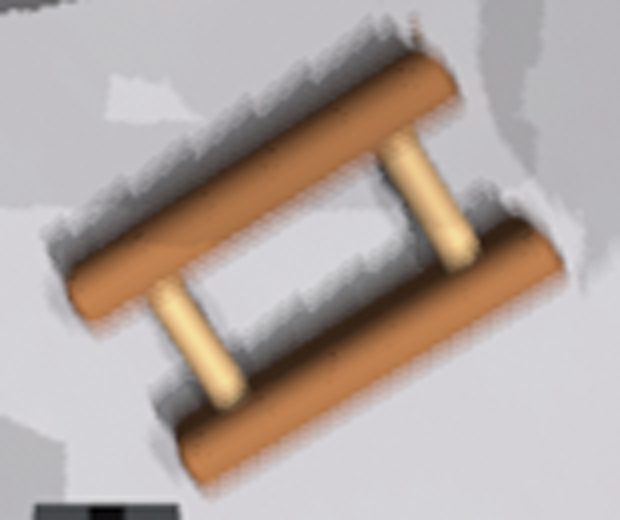

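The rest crop shows the lower edge of each bar's top face: (100,322)-(462,97) for the upper bar and (207,490)-(565,268) for the lower one.

Run:
```python
from h import *
import pickle
st,c=pickle.load(open("rest.pkl","rb"))
p=(np.array([[100,322],[462,97],[207,490],[565,268]])+.5)/4-.5+[295,165]
w=ray(c,p,.03,st);print(w.round(4).tolist())
d=w[1]-w[0]+w[3]-w[2];d/=np.linalg.norm(d);n=np.array([-d[1],d[0],0])
print("bar dir",np.degrees(np.arctan2(d[1],d[0])),"len",np.linalg.norm(w[1]-w[0]),np.linalg.norm(w[3]-w[2]),"sep",(w[0]-w[2]+w[1]-w[3])@n/2,"centre",w.mean(0)+.007*n)
u=np.array([np.cos(np.radians(86.7)),np.sin(np.radians(86.7))])
go([*(np.array([.4402,.2083])-.025*u),.06],86.7)
```

```text
[[0.4268, -0.2489, 0.03], [0.521, -0.2602, 0.03], [0.4195, -0.2968, 0.03], [0.5158, -0.3066, 0.03]]
bar dir -6.317594949102253 len 0.09493011692355881 0.0967161223296283 sep 0.047535678307334614 centre [ 0.47154817 -0.27116917  0.03      ]
at [0.4681 0.1972 0.2492] shift [-1.52 -2.86 18.92] turn [-0.01  0.04  0.54] F [ 0.18 -0.98  0.48]
```

Call:
arm_command:
  series: [-1.5,-2.9,8,0,0,0.5,1,-1.5,-2.9,14,0,0,0.5,1,-1.5,-2.9,17,0,0,0.5,1,-1.5,-2.9,18.9,0,0,0.5,1,-1.5,-2.9,18.9,0,0,0.5,1,-1.5,-2.9,18.9,0,0,0.5,1,-1.5,-2.9,18.9,0,0,0.5,1,-1.5,-2.9,18.9,0,0,0.5,1]

```text
time: 2.95
eef_pos: [0.4406, 0.1826, 0.0624]
tcp_rot: [0.728, 0.685, 0.001, 0.001]
contact_force: [1.0, 0.5, -0.5]
opening: 0.006
finger_force: 0.0
```

Run:
```python
from h import *
go([.4388,.1833,.04],86.7)
```

```text
at [0.4406 0.1826 0.0624] shift [ 0.06 -0.19  2.23] turn [ 0.2  -0.04 -0.18] F [ 1.01  0.47 -0.49]
```

Call:
arm_command:
  series: [0,-0.1,1,0,0,0,1,0,-0.1,1.8,0,0,0,1,0,-0.1,2.0,0,0,0,1,0,-0.1,2.0,0,0,0,1,0,-0.1,2.0,0,0,0,1]

```text
time: 3.37
eef_pos: [0.4376, 0.1834, 0.0404]
tcp_rot: [0.728, 0.686, 0.0, 0.0]
contact_force: [-0.2, 0.3, 1.3]
opening: 0.001
finger_force: 0.0
```

Call:
arm_command:
  series: [0,0,0.1,0,0,0,1,0,0,0.1,0,0,0,1]

```text
time: 3.53
eef_pos: [0.4378, 0.1834, 0.0395]
tcp_rot: [0.728, 0.686, 0.0, 0.0]
contact_force: [0.3, -0.0, -0.5]
opening: -0.0
finger_force: 0.0
```

Call:
arm_command:
  series: [0,0,0.1,0,0,0,1,0,0,0.1,0,0,0,1]

```text
time: 3.7
eef_pos: [0.4376, 0.1833, 0.0383]
tcp_rot: [0.728, 0.686, 0.0, 0.0]
contact_force: [-0.3, 0.5, -0.7]
opening: 0.003
finger_force: 0.0
```

Call:
arm_command:
  series: [0,0,0.05,0,0,0,1,0,0,0.05,0,0,0,1]

```text
time: 3.87
eef_pos: [0.4377, 0.1833, 0.0381]
tcp_rot: [0.728, 0.686, -0.0, -0.0]
contact_force: [-1.6, -0.8, 2.0]
opening: 0.0
finger_force: 1.1
```

Call:
arm_command:
  series: [0,0,0.05,0,0,0,1,0,0,0.05,0,0,0,1]

```text
time: 4.03
eef_pos: [0.4378, 0.1833, 0.0381]
tcp_rot: [0.728, 0.686, -0.0, -0.0]
contact_force: [-2.2, -0.0, 6.3]
opening: 0.0
finger_force: 2.9
```

Call:
arm_command:
  series: [0.3,0,0,0,0,0,1,0.6,0,0,0,0,0,1,1.0,0,0,0,0,0,1,1.0,0,0,0,0,0,1]

```text
time: 4.37
eef_pos: [0.4391, 0.1939, 0.038]
tcp_rot: [0.728, 0.686, 0.001, 0.001]
contact_force: [0.1, 0.4, 5.1]
opening: -0.002
finger_force: 2.6
```

Run:
```python
from h import *
st=telemetry.get_state();c=vision.read_camera("wrist");cv2.imwrite("pics/s1.png",c["color"]);print(st["eef_pos"],st["contact_force"])
go([.4388,.1833,.038],86.7)
```

```text
[0.43913605 0.19386455 0.03804355] [0.10264654 0.39395981 5.14963471]
at [0.4392 0.1939 0.0381] shift [-1.06  0.02  0.01] turn [ 0.13 -0.06 -0.08] F [ 1.02 -0.77  4.71]
```

View pics/s1.png

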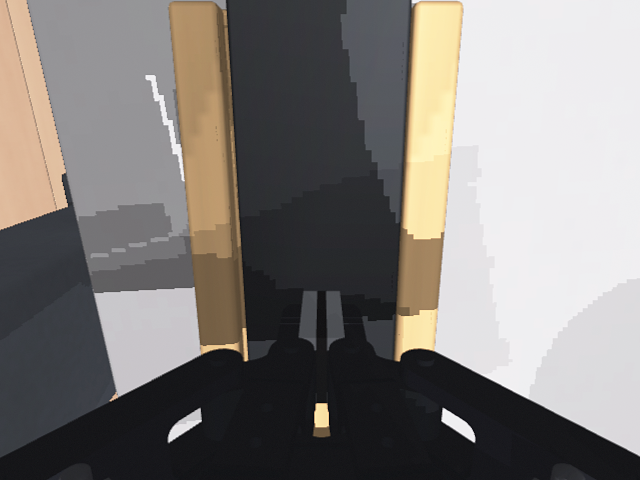

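The slate's far end has moved out of frame past the rail ends (row 2), so it slides with the finger. I'll continue.

Call:
arm_command:
  series: [0.4,0,0,0,0,0,1,0.8,0,0,0,0,0,1,1.2,0,0,0,0,0,1,1.6,0,0,0,0,0,1,2.0,0,0,0,0,0,1,2.4,0,0,0,0,0,1,2.8,0,0,0,0,0,1,3.0,0,0,0,0,0,1,3.0,0,0,0,0,0,1]

```text
time: 5.17
eef_pos: [0.4409, 0.2237, 0.0381]
tcp_rot: [0.728, 0.686, 0.001, 0.0]
contact_force: [0.6, -0.8, 5.1]
opening: 0.001
finger_force: 2.8
```

Call:
arm_command:
  series: [0.4,0,0,0,0,0,1,0.8,0,0,0,0,0,1,1.2,0,0,0,0,0,1,1.6,0,0,0,0,0,1,2.0,0,0,0,0,0,1,2.4,0,0,0,0,0,1,2.6,0,0,0,0,0,1,2.6,0,0,0,0,0,1]

```text
time: 5.83
eef_pos: [0.4423, 0.2497, 0.0381]
tcp_rot: [0.728, 0.686, 0.001, 0.0]
contact_force: [0.0, -0.6, 5.9]
opening: -0.002
finger_force: 2.8
```

Run:
```python
from h import *
st=telemetry.get_state();c=vision.read_camera("scene");print(st["eef_pos"],st["contact_force"])
a=cv2.resize(c["color"][255:335,240:360],None,fx=6,fy=6,interpolation=2);cv2.imwrite("pics/s2.png",a)
```

```text
[0.44233077 0.24966045 0.0380639 ] [ 0.0276661  -0.62790644  5.85333961]
```

View pics/s2.png

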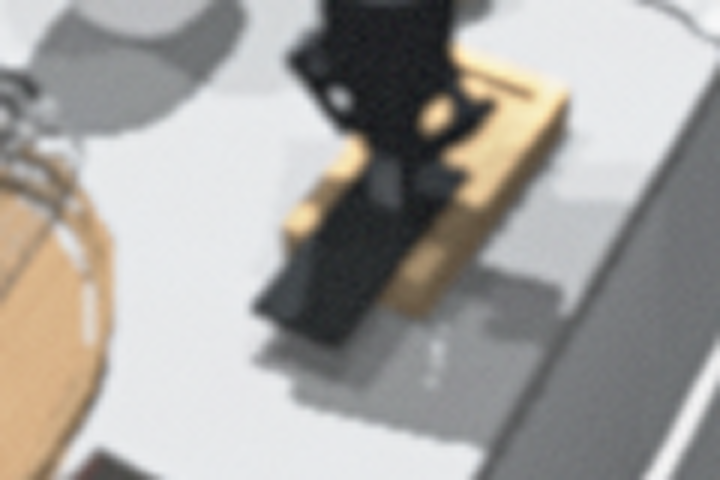

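The slate now overhangs the mouth and lies flat, with its end at about (258,305) to (335,338) in the crop.

Run:
```python
from h import *
c=vision.read_camera("scene")
p=(np.array([[258,303],[335,340],[288,235],[415,310]])+.5)/6-.5+[240,255]
w=ray(c,p,.038,None);print(w.round(4))
u=np.array([np.cos(np.radians(86.7)),np.sin(np.radians(86.7)),0]);m=np.array([.4402,.2083,0])+.09*u
print((w-m)@u,m)
```

```text
[[0.4703 0.3551 0.038 ]
 [0.4204 0.3607 0.038 ]
 [0.4798 0.3035 0.038 ]
 [0.3913 0.3232 0.038 ]]
[0.05831512 0.06102361 0.00736615 0.02191261] [0.44538076 0.29815076 0.        ]
```

Call:
arm_command:
  series: [0.2,0,0,0,0,0,1,0.4,0,0,0,0,0,1,0.4,0,0,0,0,0,1,0.4,0,-0.3,0,0,0,1,0.4,0,-2,0,0,0,1,0.4,0,-5,0,0,0,1,1,0,-9,0,0,0,0.8,3,0,-12,0,0,0,0,3,0,-12,0,0,0,0,3,0,-12,0,0,0,0]

```text
time: 6.77
eef_pos: [0.4442, 0.2802, 0.1593]
tcp_rot: [0.727, 0.686, 0.002, 0.001]
contact_force: [0.4, 0.7, -0.2]
opening: 0.561
finger_force: 0.0
```

Call:
arm_command:
  series: [0,0,0,0,0,0,0,0,0,0,0,0,0,0]

```text
time: 6.93
eef_pos: [0.4417, 0.2783, 0.1549]
tcp_rot: [0.728, 0.686, -0.002, -0.001]
contact_force: [0.6, 0.3, -0.5]
opening: 0.847
finger_force: 0.0
```

Run:
```python
from h import *
import pickle
st=telemetry.get_state();c=vision.read_camera("wrist");pickle.dump((st,c),open("g.pkl","wb"))
go([.4465,.3181,.1],86.7)
cv2.imwrite("pics/g.png",c["color"])
```

```text
at [0.4417 0.2783 0.1548] shift [4.02 0.27 5.47] turn [-0.25  0.11 -0.11] F [ 0.13  0.12 -0.13]
```

View pics/g.png

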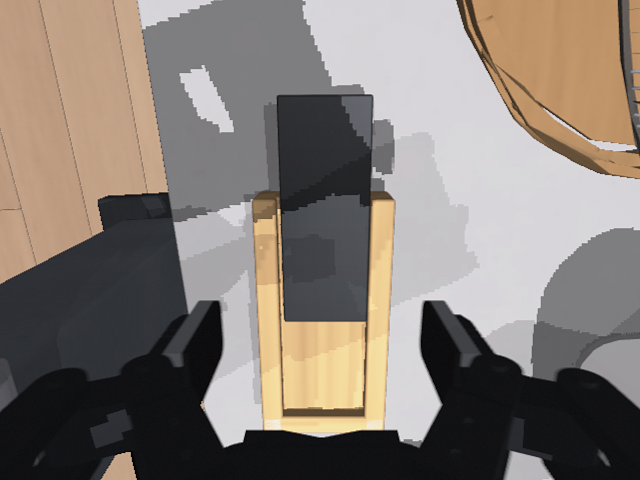

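The slate overhangs at (277,95), (373,95), (366,321), (285,321). The rail ends lie at row 193, from column 254 to 395.

Run:
```python
from h import *
import pickle
st,c=pickle.load(open("g.pkl","rb"))
s=ray(c,[[277,95],[373,95],[366,321],[285,321]],.038,st);b=ray(c,[[254,193],[395,193]],.039,st)
u=s[0]-s[3]+s[1]-s[2];yaw=np.degrees(np.arctan2(u[1],u[0]));u/=np.linalg.norm(u)
print(s.round(4),b.round(4),yaw,"len",(s[0]-s[3])@u,"over",((s[0]+s[1]-b[0]-b[1])/2)@u)
g=b.mean(0)+.021*u;c0=s.mean(0);g=c0+u*((g-c0)@u);print("grip",g,"slate centre",c0)
go([g[0],g[1],.10],yaw);go([g[0],g[1],.0153],yaw)
```

```text
[[0.4207 0.3628 0.038 ]
 [0.4776 0.3595 0.038 ]
 [0.4694 0.2112 0.038 ]
 [0.4131 0.2144 0.038 ]] [[0.4011 0.3053 0.039 ]
 [0.49   0.3001 0.039 ]] 86.9438229763097 len 0.14867278578838067 over 0.05857706433360185
grip [0.44718298 0.32364458 0.038     ] slate centre [0.44522501 0.28697223 0.038     ]
at [0.4417 0.2783 0.1548] shift [4.57 0.3  5.47] turn [-0.25  0.11 -0.35] F [ 0.13  0.12 -0.13]
at [0.4417 0.2783 0.1548] shift [ 4.59  0.34 13.94] turn [-0.25  0.11 -0.35] F [ 0.13  0.12 -0.13]
```

Call:
arm_command:
  series: [2.3,0.3,0,0,0,-0.3,0,4.6,0.3,3,0,0,-0.3,0,4.6,0.3,6,0,0,-0.3,0,4.6,0.3,8,0,0,-0.3,0,4.6,0.3,8,0,0,-0.3,0,4.6,0.3,8,0,0,-0.3,0,4.6,0.3,8,0,0,-0.3,0]

```text
time: 7.57
eef_pos: [0.4494, 0.3247, 0.0777]
tcp_rot: [0.726, 0.688, 0.0, 0.0]
contact_force: [-0.0, 0.1, 0.2]
opening: 0.999
finger_force: 0.0
```

Run:
```python
from h import *
go([.4472,.3236,.011],86.9)
```

```text
at [0.4494 0.3247 0.0777] shift [-0.12 -0.21  6.67] turn [ 0.02 -0.01 -0.01] F [-0.04  0.11  0.18]
```

Call:
arm_command:
  series: [0,-0.2,2,0,0,0,0,0,-0.2,4,0,0,0,0,0,-0.2,5.8,0,0,0,0,0,-0.2,6.6,0,0,0,0,0,-0.2,6.6,0,0,0,0,0,-0.2,6.6,0,0,0,0]

```text
time: 8.07
eef_pos: [0.4479, 0.3252, 0.0125]
tcp_rot: [0.726, 0.688, 0.001, 0.0]
contact_force: [-0.2, -0.1, -0.2]
opening: 1.0
finger_force: 0.0
```

Run:
```python
from h import *
go([.4472,.3236,.011],86.9)
```

```text
at [0.4479 0.3252 0.0125] shift [-0.16 -0.06  0.15] turn [ 0.09 -0.05 -0.  ] F [-0.24 -0.05 -0.18]
```

Close gently and watch the side force.

Call:
arm_command:
  series: [0,0,0.1,0,0,0,0.2,0,0,0.1,0,0,0,0.3,0,0,0.1,0,0,0,0.4,0,0,0.1,0,0,0,1,0,0,0.1,0,0,0,1,0,0,0.1,0,0,0,1]
  force: 20

```text
time: 8.57
eef_pos: [0.4471, 0.3255, 0.0113]
tcp_rot: [0.726, 0.688, 0.0, -0.0]
contact_force: [-3.3, 1.5, 6.1]
opening: 0.673
finger_force: 23.6
```

Call:
arm_command:
  series: [0,0,0,0,0,0,1,0,0,-0.1,0,0,0,1,0,0,-0.2,0,0,0,1,0,0,-0.4,0,0,0,1,0,0,-0.7,0,0,0,1,0,0,-1,0,0,0,1,0,0,-1,0,0,0,1]
  force: 50

```text
time: 9.15
eef_pos: [0.4471, 0.3249, 0.0206]
tcp_rot: [0.726, 0.688, 0.0, 0.0]
contact_force: [-0.2, -0.3, -2.6]
opening: 0.668
finger_force: 53.4
```

Call:
arm_command:
  series: [0,0,-1.5,0,0,0,1,0,0,-4,0,0,0,1,0,0,-7,0,0,0,1,0,0,-9.5,0,0,0,1,0,0,-11,0,0,0,1,0,0,-11,0,0,0,1,0,0,-11,0,0,0,1]

```text
time: 9.73
eef_pos: [0.4474, 0.3251, 0.1309]
tcp_rot: [0.726, 0.688, 0.001, 0.0]
contact_force: [-1.0, -0.9, -3.7]
opening: 0.666
finger_force: 54.1
```

Run:
```python
from h import *
import pickle
st=telemetry.get_state();c=vision.read_camera("wrist");pickle.dump((st,c),open("held.pkl","wb"));cv2.imwrite("pics/held.png",c["color"])
g=cv2.cvtColor(c["color"],6)
for x in(290,320,350): print(x,[int(v) for v in g[60:300:12,x]])
for y in (200,):print([int(v) for v in g[y,180:460:6]])
go([.47,.0,.131],86);go([.472,-.2337,.131],84)
```

```text
290 [151, 151, 152, 151, 151, 152, 151, 151, 151, 150, 152, 151, 109, 130, 131, 30, 35, 34, 35, 34]
320 [227, 150, 152, 151, 151, 151, 151, 151, 151, 152, 130, 130, 130, 130, 130, 31, 35, 35, 36, 36]
350 [239, 240, 239, 240, 239, 245, 151, 150, 150, 129, 129, 129, 228, 228, 228, 31, 36, 37, 36, 37]
[149, 150, 150, 150, 117, 117, 118, 118, 118, 118, 118, 118, 117, 118, 117, 118, 118, 118, 118, 129, 130, 130, 129, 130, 130, 130, 129, 130, 229, 190, 228, 228, 228, 228, 228, 228, 227, 228, 228, 228, 228, 228, 228, 228, 228, 240, 240]
at [0.4464 0.3246 0.1293] shift [-32.29   4.11  -0.15] turn [-0.06  0.03  0.91] F [ 0.44  0.22 -2.82]
at [0.4464 0.3246 0.1293] shift [-55.61   5.56  -0.14] turn [-0.06  0.03  2.91] F [ 0.44  0.22 -2.82]
```

View pics/held.png

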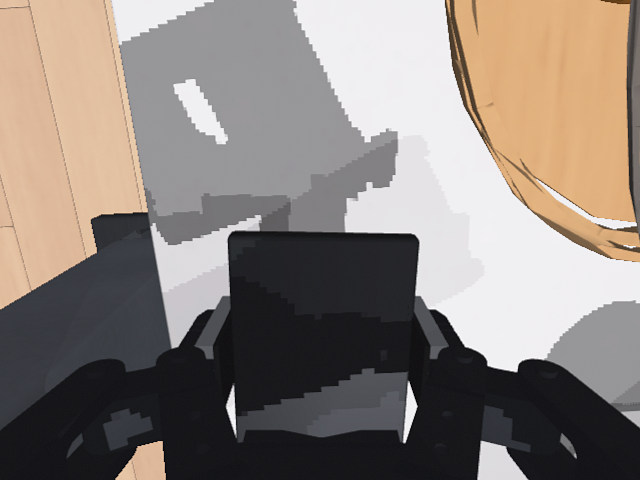

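The slate is held level between the pads; its leading end runs from about (229,237) to (418,240).

Run:
```python
from h import *
import pickle
st,c=pickle.load(open("held.pkl","rb"))
fake=dict(eef_pos=np.zeros(3),tcp_rot=[0,0,0,1])
for rows in((238,240),(233,235)):print(ray(c,[[229,rows[0]],[418,rows[1]]],-.0267,fake))
```

```text
[[ 0.03640955 -0.0260448  -0.0267    ]
 [ 0.03585274  0.02917824 -0.0267    ]]
[[ 0.03792411 -0.02595155 -0.0267    ]
 [ 0.0373714   0.029077   -0.0267    ]]
```

Call:
arm_command:
  series: [-3,0.4,0,0,0,0.9,1,-7,0.9,0,0,0,0.9,1,-11,1.4,0,0,0,0.9,1,-15,1.9,0,0,0,0.9,1,-19,2.4,0,0,0,0.9,1,-23,2.9,0,0,0,0.9,1,-27,3.4,0,0,0,0.9,1,-30,3.8,0,0,0,0.9,1,-32,4.1,0,0,0,0.9,1,-32,4.1,0,0,0,0.9,1]

```text
time: 10.62
eef_pos: [0.4697, 0.0, 0.1282]
tcp_rot: [0.733, 0.68, -0.001, -0.001]
contact_force: [-0.3, -0.1, -2.7]
opening: 0.669
finger_force: 54.1
```

Run:
```python
from h import *
go([.472,-.2337,.12],84)
```

```text
at [0.4697 0.     0.1282] shift [-23.29   1.96   0.83] turn [-0.2   0.05  1.75] F [-0.29 -0.12 -2.69]
```

Call:
arm_command:
  series: [-3,0.2,0.8,0,0,0.9,1,-7,0.5,0.8,0,0,1.8,1,-11,0.8,0.8,0,0,1.8,1,-15,1.2,0.8,0,0,1.8,1,-19,1.5,0.8,0,0,1.8,1,-22,1.7,0.8,0,0,1.8,1,-23.3,1.8,0.8,0,0,1.8,1,-23.3,1.8,0.8,0,0,1.8,1,-23.3,1.8,0.8,0,0,1.8,1]

```text
time: 11.37
eef_pos: [0.4716, -0.2293, 0.1206]
tcp_rot: [0.742, 0.67, -0.0, -0.002]
contact_force: [-0.0, 0.7, -1.9]
opening: 0.667
finger_force: 54.1
```

Run:
```python
from h import *
go([.4705,-.2345,.0113],84)
```

```text
at [ 0.4716 -0.2293  0.1206] shift [-0.55 -0.03 10.93] turn [-0.18 -0.16  0.16] F [-0.03  0.75 -1.92]
```

The pads sit about 37 mm from the slate's centre, so lowering it centred would put the fingers on the bar (17 to 31 mm). I'll set it down 13 mm off towards +y, then regrip near the end and shift it to the middle.

Run:
```python
from h import *
go([.4718,-.2218,.0163],84)
```

```text
at [ 0.4716 -0.2293  0.1206] shift [ 0.72 -0.03 10.43] turn [-0.18 -0.16  0.16] F [-0.03  0.75 -1.92]
```

Call:
arm_command:
  series: [0.9,0,1,0,0,0.2,1,0.9,0,3,0,0,0.2,1,0.9,0,5,0,0,0.2,1,0.9,0,7,0,0,0.2,1,0.9,0,7,0,0,0.2,1,0.9,0,7,0,0,0.2,1,0.9,0,7,0,0,0.2,1]

```text
time: 11.95
eef_pos: [0.4738, -0.2204, 0.0528]
tcp_rot: [0.743, 0.67, 0.0, 0.0]
contact_force: [-0.3, 0.3, -2.1]
opening: 0.666
finger_force: 54.3
```

Run:
```python
from h import *
go([.4718,-.2218,.0163],84)
```

```text
at [ 0.4738 -0.2204  0.0528] shift [-0.16 -0.19  3.65] turn [0.03 0.   0.11] F [-0.33  0.26 -2.08]
```

Call:
arm_command:
  series: [0,-0.2,1.5,0,0,0,1,0,-0.2,2.8,0,0,0,1,0,-0.2,3.6,0,0,0,1,0,-0.2,3.6,0,0,0,1,0,-0.2,3.6,0,0,0,1]

```text
time: 12.37
eef_pos: [0.4718, -0.2213, 0.0169]
tcp_rot: [0.743, 0.669, 0.0, 0.0]
contact_force: [-0.3, 0.7, -1.9]
opening: 0.668
finger_force: 54.3
```

Call:
arm_command:
  series: [0,0,0.2,0,0,0,1,0,0,0.3,0,0,0,1,0,0,0.35,0,0,0,1,0,0,0.35,0,0,0,1]

```text
time: 12.7
eef_pos: [0.4716, -0.2215, 0.0131]
tcp_rot: [0.743, 0.669, 0.0, 0.0]
contact_force: [-0.1, -0.1, -1.9]
opening: 0.665
finger_force: 54.4
```

Call:
arm_command:
  series: [0,0,0.1,0,0,0,1,0,0,0.15,0,0,0,1,0,0,0.15,0,0,0,1]

```text
time: 12.95
eef_pos: [0.4717, -0.2215, 0.012]
tcp_rot: [0.743, 0.669, 0.0, 0.0]
contact_force: [0.3, 1.4, 3.5]
opening: 0.666
finger_force: 54.8
```

Call:
arm_command:
  series: [0,0,0.05,0,0,0,1,0,0,0.05,0,0,0,1]

```text
time: 13.12
eef_pos: [0.4717, -0.2215, 0.0118]
tcp_rot: [0.743, 0.669, -0.0, 0.0]
contact_force: [-2.4, 2.1, 6.1]
opening: 0.666
finger_force: 55.2
```

Call:
arm_command:
  series: [0,0,-0.05,0,0,0,0.6,0,0,-0.05,0,0,0,0.3,0,0,-0.05,0,0,0,0,0,0,-0.05,0,0,0,0,0,0,-1,0,0,0,0,0,0,-4,0,0,0,0,0,0,-8,0,0,0,0,0,0,-12,0,0,0,0,0,0,-12,0,0,0,0,0,0,-12,0,0,0,0]

```text
time: 13.95
eef_pos: [0.4734, -0.2228, 0.1349]
tcp_rot: [0.743, 0.669, 0.001, 0.004]
contact_force: [0.9, 0.4, -1.2]
opening: 1.0
finger_force: 0.0
```

Call:
arm_command:
  series: [-2,0,-4,0,0,0,0,-4,0,-8,0,0,0,0,-4,0,-8,0,0,0,0,-4,0,-8,0,0,0,0,-4,0,-8,0,0,0,0]

```text
time: 14.37
eef_pos: [0.4666, -0.2607, 0.2094]
tcp_rot: [0.743, 0.669, -0.0, -0.001]
contact_force: [-0.1, -0.3, -0.5]
opening: 1.002
finger_force: 0.0
```

Run:
```python
from h import *
import pickle
st=telemetry.get_state();c=vision.read_camera("wrist");pickle.dump((st,c),open("r2.pkl","wb"));im=c["color"];cv2.imwrite("pics/r2.png",im)
print(st["eef_pos"])
hsv=cv2.cvtColor(im,cv2.COLOR_BGR2HSV)
for nm,m in(("slate",(hsv[...,2]<75)),("wood",(hsv[...,1]>110)&(hsv[...,0]<20)&(hsv[...,2]>60))):
    m=m.astype(np.uint8);m[290:]=0
    k,l,s,ce=cv2.connectedComponentsWithStats(m)
    for i in range(1,k):
        if s[i,4]>250: print(nm,s[i].tolist(),[np.round(v,1).tolist() if hasattr(v,'tolist') else v for v in cv2.minAreaRect(np.argwhere(l==i)[:,::-1].astype(np.float32))])
```

```text
[ 0.46657094 -0.26068351  0.20936771]
slate [0, 0, 149, 141, 15574] [(74.0, 70.0), (140.0, 148.0), 90.0]
slate [459, 104, 180, 182, 4784] [(532.378173828125, 175.0145721435547), (118.8138198852539, 199.32688903808594), 36.44816970825195]
slate [265, 111, 98, 179, 4860] [(308.4117736816406, 196.35296630859375), (88.28297424316406, 190.14794921875), 14.03624439239502]
wood [264, 189, 22, 24, 345] [(274.5, 200.5), (21.0, 23.0), 0.0]
wood [360, 190, 28, 18, 463] [(373.5, 198.5), (17.0, 27.0), 90.0]
wood [266, 247, 20, 16, 310] [(275.5, 254.5), (15.0, 19.0), 90.0]
wood [357, 248, 28, 16, 436] [(370.5, 255.5), (15.0, 27.0), 90.0]
```

No more pictures to view, so I'll work from pixel profiles.

Run:
```python
from h import *
import pickle
st,c=pickle.load(open("r2.pkl","rb"));im=c["color"].astype(int)
f=lambda a:" ".join("%d/%d"%(v.sum()//3,v[2]-v[0]) for v in a)
for y in(150,180,230,275): print("row",y,"from240 step4",f(im[y,240:400:4]))
for x in(290,310,335,350): print("col",x,"from90 step4",f(im[90:320:4,x]))
for x in(272,378): print("col",x,"from176 step2",f(im[176:280:2,x]))
for y in (200,256): print("rowbar",y,f(im[y,254:290:2]),"|",f(im[y,352:400:2]))
```

```text
row 150 from240 step4 104/-1 104/-1 105/-1 105/-1 104/-1 105/-1 104/-1 104/-1 106/0 77/-1 77/-1 62/-1 31/-2 33/-3 32/-5 32/-2 32/-3 33/-4 35/-3 32/-3 34/-3 36/-2 33/-4 34/-3 35/-3 36/-5 37/-2 38/-3 52/-6 36/-4 40/-5 152/-2 205/-2 115/-2 142/-2 202/-3 208/-3 192/-2 190/-1 190/-1
row 180 from240 step4 208/-2 208/-2 208/-2 209/-2 190/-1 190/-2 194/-1 103/-1 104/-1 75/0 77/-1 67/-1 77/-6 77/-6 77/-6 78/-8 79/-7 80/-7 81/-8 83/-6 83/-7 84/-8 85/-8 86/-8 87/-9 94/-9 96/-8 88/-7 89/-7 89/-8 64/-3 103/-2 103/-1 104/-1 105/-1 133/-1 191/-2 190/-1 190/-1 190/-1
row 230 from240 step4 188/-3 207/-3 180/-3 181/-3 181/-3 181/-2 180/-1 183/-1 187/-2 182/-2 167/-3 143/77 79/-8 74/-6 68/-7 69/-6 69/-6 80/-9 81/-8 79/-8 81/-8 81/-8 82/-7 82/-8 83/-8 84/-9 82/-8 84/-8 84/-8 86/-9 143/76 193/92 143/71 191/-1 191/-2 190/-1 191/-2 165/-1 162/-1 163/-1
row 275 from240 step4 208/-2 208/-2 208/-2 208/-2 208/-3 208/-2 207/-3 206/-3 208/-2 188/-2 180/-1 184/-2 81/-9 82/-6 82/-9 82/-8 82/-8 83/-7 84/-8 85/-8 85/-7 84/-8 85/-9 86/-9 86/-8 86/-7 87/-8 87/-8 87/-8 99/-3 210/-3 208/-3 209/-2 209/-3 208/-2 208/-3 20
[... 2216 characters left out ...]
1 118/100 115/97 104/90 166/6 191/-2 190/-1 190/-1 206/-2 208/-2 208/-2 208/-2
rowbar 200 208/-4 210/-3 179/-3 180/-1 183/-3 75/61 111/93 117/98 116/98 117/97 116/97 116/98 117/97 117/97 112/93 90/76 61/-10 75/-6 | 87/-8 87/-7 87/-6 77/-10 105/90 119/100 119/100 119/100 120/99 120/100 119/100 120/99 120/101 121/101 119/100 120/101 120/102 113/94 119/38 194/-4 192/-2 172/-3 163/-2 164/-1
rowbar 256 180/-1 180/-2 180/-2 180/-1 180/-2 173/-2 85/79 112/95 114/95 114/96 114/95 114/95 114/95 114/94 115/95 117/98 47/-4 76/-6 | 83/-7 84/-7 70/-11 120/102 121/101 121/101 121/102 121/101 121/101 121/101 121/100 121/99 121/100 121/101 121/102 120/101 96/85 182/-3 190/-1 189/0 160/0 161/-1 163/-2 163/-2
```

Run:
```python
from h import *
import pickle
st,c=pickle.load(open("r2.pkl","rb"))
w=ray(c,[[272,206.5],[378,206.8],[272,263.6],[378,263.8]],.03,st)
d=w[1]-w[0]+w[3]-w[2];d/=np.linalg.norm(d);n=np.array([-d[1],d[0],0]);yb=np.degrees(np.arctan2(n[1],n[0]))
e=ray(c,[[264,200],[388,200],[266,256],[384.8,256]],.03,st)
cen=w.mean(0)+.007*n; cen=cen+d*((e.mean(0)-cen)@d)
print("rest",cen,"u",yb,"sep",((w[0]+w[1]-w[2]-w[3])/2)@n,"len",(e[1]-e[0])@d,(e[3]-e[2])@d)
s=ray(c,[[284.3,150],[362,150],[286.5,275],[356,275]],.038,st);m1=(s[0]+s[1])/2;m2=(s[2]+s[3])/2
a=m1-m2;ys=np.degrees(np.arctan2(a[1],a[0]));a/=np.linalg.norm(a)
t=ray(c,[[322,112.5],[322,299]],.038,st);sc=t.mean(0);sc=m1+a*((sc-m1)@a)
print("slate",sc,"yaw",ys,"len",(t[0]-t[1])@a,"wid",np.linalg.norm(s[1]-s[0]),np.linalg.norm(s[3]-s[2]))
print("offset u,d",(sc-cen)@n,(sc-cen)@d)
g=sc+.061*a;print("grip",g);go([g[0],g[1],.1],ys);go([g[0],g[1],.0115],ys)
```

```text
rest [ 0.46939302 -0.27508517  0.03      ] u 83.92517063362487 sep 0.04804293777539061 len 0.09808098875058405 0.0977130573323205
slate [ 0.46811102 -0.26020976  0.038     ] yaw 83.22592593895652 len 0.14755520624468388 wid 0.05794969319261611 0.05650905559151688
offset u,d 0.01465620541044597 -0.0028490254228302164
grip [ 0.47530625 -0.1996356   0.038     ]
at [ 0.4661 -0.26    0.2082] shift [ 6.07  0.32 10.84] turn [-0.21 -0.15  0.78] F [-0.58  0.67 -0.37]
at [ 0.4661 -0.26    0.2082] shift [ 6.05  0.36 19.69] turn [-0.21 -0.15  0.78] F [-0.58  0.67 -0.37]
```

Call:
arm_command:
  series: [3,0.2,2,0,0,0.6,0,6,0.3,5,0,0,0.6,0,6.1,0.3,9,0,0,0.6,0,6.1,0.3,12,0,0,0.6,0,6.1,0.3,12,0,0,0.6,0,6.1,0.3,12,0,0,0.6,0,6.1,0.3,12,0,0,0.6,0]

```text
time: 15.0
eef_pos: [0.4769, -0.2008, 0.0913]
tcp_rot: [0.746, 0.665, 0.0, 0.0]
contact_force: [0.7, -0.5, 0.5]
opening: 1.0
finger_force: 0.0
```

Run:
```python
from h import *
go([.4753,-.1996,.0115],83.4)
```

```text
at [ 0.4769 -0.2008  0.0913] shift [ 0.1  -0.17  7.98] turn [0.01 0.   0.03] F [ 0.75 -0.54  0.54]
```

Call:
arm_command:
  series: [0,-0.2,2,0,0,0,0,0,-0.2,4,0,0,0,0,0,-0.2,6.5,0,0,0,0,0,-0.2,7.8,0,0,0,0,0,-0.2,8,0,0,0,0,0,-0.2,8,0,0,0,0,0,-0.2,8,0,0,0,0]

```text
time: 15.58
eef_pos: [0.4762, -0.2018, 0.013]
tcp_rot: [0.747, 0.665, 0.001, 0.002]
contact_force: [-0.2, 0.1, -1.0]
opening: 1.004
finger_force: 0.0
```

Call:
arm_command:
  series: [0,0,0,0,0,0,0.2,0,0,0,0,0,0,0.3,0,0,0,0,0,0,1,0,0,0,0,0,0,1,0,0,0,0,0,0,1]
  force: 20

```text
time: 16.0
eef_pos: [0.4754, -0.2011, 0.0118]
tcp_rot: [0.746, 0.665, 0.0, 0.001]
contact_force: [0.9, 0.0, 2.9]
opening: 0.669
finger_force: 25.2
```

Call:
arm_command:
  series: [0,0,0,0,0,0,1,0,0,0,0,0,0,1,0,0,-0.2,0,0,0,1,0,0,-0.4,0,0,0,1,0,0,-0.4,0,0,0,1,0,0,-0.4,0,0,0,1]
  force: 50

```text
time: 16.5
eef_pos: [0.4736, -0.1998, 0.0139]
tcp_rot: [0.747, 0.665, -0.0, -0.001]
contact_force: [-0.4, -0.8, -2.2]
opening: 0.665
finger_force: 53.4
```

Run:
```python
from h import *
u=np.array([np.cos(np.radians(83.9)),np.sin(np.radians(83.9))]);p=np.array([.4694,-.2751])+.061*u
go([*p,.0155],83.9)
```

```text
at [ 0.4736 -0.1998  0.0139] shift [-1.43  0.39 -0.16] turn [-0.12 -0.07 -0.5 ] F [-0.44 -0.82 -2.19]
```

Call:
arm_command:
  series: [0,0,-0.2,0,0,0,1,-0.4,0.1,-0.2,0,0,-0.3,1,-0.8,0.2,-0.2,0,0,-0.5,1,-1.2,0.3,-0.2,0,0,-0.5,1,-1.5,0.3,-0.2,0,0,-0.5,1,-1.5,0.3,-0.2,0,0,-0.5,1,-1.5,0.3,-0.2,0,0,-0.5,1,-1.5,0.3,-0.2,0,0,-0.5,1]

```text
time: 17.17
eef_pos: [0.4757, -0.2157, 0.0167]
tcp_rot: [0.744, 0.668, -0.0, -0.0]
contact_force: [-0.3, -0.1, -2.1]
opening: 0.664
finger_force: 53.4
```

Run:
```python
from h import *
go([.4766,-.2160,.0120],83.9)
```

```text
at [ 0.4757 -0.2157  0.0167] shift [-0.02  0.1   0.47] turn [-0.02 -0.01  0.  ] F [-0.32 -0.13 -2.07]
```

Lower, checking the force.

Call:
arm_command:
  series: [0,0.1,0.2,0,0,0,1,0,0.1,0.35,0,0,0,1,0,0.1,0.4,0,0,0,1,0,0.1,0.4,0,0,0,1]

```text
time: 17.5
eef_pos: [0.477, -0.2158, 0.0129]
tcp_rot: [0.744, 0.669, 0.0, 0.0]
contact_force: [-0.9, 0.8, -1.0]
opening: 0.664
finger_force: 53.6
```

Call:
arm_command:
  series: [0,0,0.05,0,0,0,1,0,0,0.05,0,0,0,1]

```text
time: 17.67
eef_pos: [0.4771, -0.2159, 0.0128]
tcp_rot: [0.744, 0.669, 0.0, 0.0]
contact_force: [-1.0, 1.0, 2.3]
opening: 0.665
finger_force: 53.8
```

Call:
arm_command:
  series: [0,0,0.05,0,0,0,1,0,0,0.05,0,0,0,1]

```text
time: 17.83
eef_pos: [0.4771, -0.216, 0.0125]
tcp_rot: [0.744, 0.669, 0.0, 0.0]
contact_force: [-2.2, 2.8, 4.6]
opening: 0.666
finger_force: 54.2
```

Call:
arm_command:
  series: [0,0,0,0,0,0,0.6,0,0,0,0,0,0,0.3,0,0,0,0,0,0,0,0,0,0,0,0,0,0,0,0,-1,0,0,0,0,0,0,-4,0,0,0,0,0,0,-8,0,0,0,0,0,0,-12,0,0,0,0,0,0,-12,0,0,0,0,0,0,-12,0,0,0,0]

```text
time: 18.67
eef_pos: [0.4788, -0.2173, 0.1359]
tcp_rot: [0.744, 0.669, 0.001, 0.004]
contact_force: [0.2, 0.0, -0.4]
opening: 1.003
finger_force: 0.0
```

Call:
arm_command:
  series: [-2,0,-4,0,0,0,0,-5,0,-8,0,0,0,0,-5,0,-8,0,0,0,0,-5,0,-8,0,0,0,0,-5,0,-8,0,0,0,0]

```text
time: 19.08
eef_pos: [0.4709, -0.2653, 0.2104]
tcp_rot: [0.744, 0.668, 0.0, -0.001]
contact_force: [-0.0, 0.3, -0.3]
opening: 0.996
finger_force: 0.0
```

Run:
```python
from h import *
import pickle
st=telemetry.get_state();c=vision.read_camera("wrist");pickle.dump((st,c),open("r3.pkl","wb"));print(st["eef_pos"])
im=c["color"].astype(int)
f=lambda a:" ".join("%d/%d"%(v.sum()//3,v[2]-v[0]) for v in a)
for y in(150,170,245,270): print("row",y,"260-300",f(im[y,260:300:2]),"| 340-380",f(im[y,340:380:2]))
for x in(300,335): print("col",x,"100-160",f(im[100:160:2,x]),"| 270-320",f(im[270:320:2,x]))
for x in(272,378): print("col",x,"from160 step2",f(im[160:280:2,x]))
```

```text
[ 0.47087195 -0.26527712  0.21041524]
row 150 260-300 106/-1 106/-1 107/-1 105/-2 106/-2 105/-1 107/0 76/-1 77/0 77/0 78/0 78/0 64/-1 31/-4 32/-5 32/-4 32/-4 32/-3 32/-5 34/-4 | 340-380 35/-3 35/-4 37/-4 36/-4 35/-4 65/-5 94/-8 35/-2 37/-3 39/-4 33/-5 101/-1 208/-3 151/-2 152/-3 153/-3 123/-1 120/-2 187/-2 208/-3
row 170 260-300 206/-2 194/-1 196/-1 198/-1 198/-1 169/-2 109/-1 121/-1 145/-1 168/-1 165/-1 167/-1 134/1 29/-3 31/-4 30/-3 31/-3 32/-3 32/-3 32/-4 | 340-380 92/-7 92/-7 95/-7 101/-8 102/-9 103/-9 90/-8 45/-5 46/-5 44/-5 113/-2 194/-1 193/-1 194/-2 193/-2 193/-2 193/-1 191/-1 192/0 193/-1
row 245 260-300 78/63 102/86 103/87 95/79 90/76 102/86 102/84 102/85 101/84 100/83 100/84 99/83 84/73 67/-9 76/-7 76/-7 76/-6 76/-8 77/-7 77/-7 | 340-380 84/-8 85/-7 84/-8 85/-7 84/-6 85/-8 85/-8 86/-7 64/-1 95/81 93/78 93/77 92/78 92/78 92/78 91/77 92/76 88/74 91/76 81/74
row 270 260-300 210/-3 209/-3 209/-3 212/-2 210/-2 210/-3 211/-2 212/-3 181/-2 183/-2 183/-2 185/-2 102/-1 66/-8 80/-9 81/-8 82/-9 82/-9 82/-8 83/-8 | 340-380 88/-9 87/-10 89/-10 87/-9 87/-8 81/-8 83/-9 75/-7 150/-2 200/-
[... 983 characters left out ...]
4 190/-3 202/-2 202/-2 202/-2 206/-2 212/-2 213/-3 179/-2 179/-3 180/-1 191/-2 192/-1 118/-1 94/0 96/-1 98/-1 60/11 34/31 37/31 37/32 44/37 89/74 117/98 119/100 118/98 113/94 110/95 108/90 152/10 208/-3 211/-2 211/-2 211/-2 211/-3 211/-2 211/-2 211/-2 212/-2 211/-2
col 378 from160 step2 210/-3 196/-2 193/-2 192/-2 193/-2 193/-1 192/-2 193/-1 193/-2 150/5 119/31 115/8 32/35 79/66 107/89 121/100 123/102 123/102 121/100 118/99 101/89 146/11 196/-1 195/1 195/0 194/-1 194/-2 194/-2 193/-3 193/-2 193/-2 193/-1 193/-2 192/-2 192/-1 193/-2 193/-2 193/-2 193/-2 195/-2 202/-3 133/2 65/48 93/84 104/90 103/91 103/92 98/89 107/73 172/8 195/-2 165/-1 161/-1 189/-1 193/-1 192/-1 207/-2 211/-2 211/-2 211/-2
```

Run:
```python
from h import *
import pickle
st,c=pickle.load(open("r3.pkl","rb"))
im=c["color"].astype(int)
E=[]
for y in(195,252):
    r=im[y,:,2]-im[y,:,0]; x=np.where(r[240:410]>45)[0]+240;E+=[[x[0]-.5,y],[x[-1]+.5,y]]
print(E)
w=ray(c,[[272,201.5],[378,202],[272,258.2],[378,258]],.03,st)
d=w[1]-w[0]+w[3]-w[2];d/=np.linalg.norm(d);n=np.array([-d[1],d[0],0]);yb=np.degrees(np.arctan2(n[1],n[0]))
e=ray(c,E,.03,st)
cen=w.mean(0)+.007*n; cen=cen+d*((e.mean(0)-cen)@d)
print("rest",cen,"u",yb,"len",(e[1]-e[0])@d,(e[3]-e[2])@d)
s=ray(c,[[284.3,150],[361,150],[285,270],[355.5,270]],.038,st);m1=(s[0]+s[1])/2;m2=(s[2]+s[3])/2
a=m1-m2;ys=np.degrees(np.arctan2(a[1],a[0]));a/=np.linalg.norm(a)
t=ray(c,[[320,125.5],[320,310.7]],.038,st);sc=m1+a*((t.mean(0)-m1)@a)
print("slate",sc,"yaw",ys,"len",(t[0]-t[1])@a,"wid",np.linalg.norm(s[1]-s[0]),np.linalg.norm(s[3]-s[2]),"offset u,d",(sc-cen)@n,(sc-cen)@d)
```

```text
[[np.float64(257.5), 195], [np.float64(381.5), 195], [np.float64(259.5), 252], [np.float64(379.5), 252]]
rest [ 0.46915853 -0.27501991  0.03      ] u 83.85936197281966 len 0.09807046227531946 0.09874460953252195
slate [ 0.4705548  -0.27479868  0.038     ] yaw 82.80036293450213 len 0.14953298435612264 wid 0.05739582833922749 0.0573065324874583 offset u,d 0.00036932014957922343 0.001364595233110547
```

The slate is centred to about 1.5 mm, square to about 1°, and the gripper is well clear, so I'm handing in.

```bash
python3 -c "
from plant import ctrl
print(ctrl.sign_off())"
```

```text
the job is handed in; nothing more can be done
None
```

The slate lies across both bars of the drying rest, about 1.5 mm off centre and 1° off square by the last wrist image, and the job was handed in at about 19 s; I first set it down about 15 mm off centre to keep the fingers off a bar, then regripped and shifted it, and I did not re-check the other objects afterwards.

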